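# Put the condiments back in their drip trays

## Task

Put the four condiments away, each standing upright and flat inside the rim of the drip tray that matches it in colour and shape: the red-lidded jar in the red tray, the brown pepper mill in the brown one, the white-capped spice jar in the small white one, and the oblong fish tin, lid up, in the oblong blue one with its long side along the tray's. Let go of everything and leave the black flask and the white tea mug where they stand.

Things in the scene. Friction and masses are not known exactly. Their poses are not given: they have to be found in the camera images.
- pasta_jar: Upright clear round jar with a red screw lid; body 60 mm across, lid 65 mm across (from 88 mm up to the top), 99 mm tall, about 0.44 kg. Can be gripped with the TCP about 80 mm above its foot; gripped much lower, the top comes close to the gripper body. Origin: centre of its underside, z up; yaw does not matter.
- pepper_mill: Upright dark brown wooden pepper mill, 58 mm across at the foot, 170 mm tall with a small metal knob (12 mm wide) on top; its round head, 123 to 159 mm above the foot, is 48 mm across and does not turn. About 0.18 kg. Can be gripped by the head about 137 mm above the foot. Origin: centre of its underside, z up; yaw does not matter.
- spice_jar: Upright small clear spice jar with a white cap and a brownish label, 44 mm across, 109 mm tall; the round cap (44 mm) takes the top 20 mm. About 0.11 kg. Can be gripped about 85 mm above the foot. Origin: centre of its underside, z up; yaw does not matter.
- fish_tin: Flat oblong golden tin with a dark blue lid and rounded corners, lying lid up: 63 mm along its own x, 105 mm along its own y, 26 mm tall, about 0.15 kg. Its collision body is 60 mm by 100 mm. Can be gripped across its 63 mm width (x) with the TCP about 27 mm above its underside. Origin: centre of its underside, z up.
- red_tray: Round red plastic drip tray fixed to the worktop: for the red-lidded jar. Inner diameter 88 mm, outer 94 mm, rim top 8 mm above the worktop, inner floor 3 mm above it, rim 3 mm thick. Origin: centre of its underside, z up.
- brown_tray: Round dark brown wooden drip tray fixed to the worktop: for the pepper mill. Inner diameter 82 mm, outer 88 mm, rim top 8 mm above the worktop, inner floor 3 mm above it, rim 3 mm thick. Origin: centre of its underside, z up.
- white_tray: Small round white plastic drip tray fixed to the worktop: for the white-capped spice jar. Inner diameter 70 mm, outer 76 mm, rim top 8 mm above the worktop, inner floor 3 mm above it, rim 3 mm thick. Origin: centre of its underside, z up.
- blue_tray: Oblong blue plastic drip tray fixed to the worktop, for the fish tin: inside 83 mm along its own x and 125 mm along its own y, outside 95 mm by 137 mm, rounded corners, rim top 8 mm above the worktop, inner floor 3 mm above it. Origin: centre of its underside, z up.
- black_flask: Bystander: upright black drinking flask, 68 mm across, 155 mm tall, behind the work. Not to be moved. Origin: centre of its underside.
- tea_mug: Bystander: white mug with a thin red line, 82 mm across without its handle, 94 mm tall, behind the work on the left. Not to be moved. Origin: about the centre of its underside.
Mind the look-alikes: they are no part of the job. Leave any pink look-alike of the spice_jar alone.

How it is judged:
By the outcome, as a careful person would: the job done as asked, in the order asked, and still so for the second after the job is handed in, with the robot touching nothing.
It also fails if it takes over 115 s, if anything falls off the work surface, if the arm or the gripper's body presses on something with over 40 N, if the wrist force passes 120 N, or if a joint passes its speed limit or range.

## Robot

A 6-joint arm with a two-finger parallel gripper is mounted at the origin on a cart in front of the work surface, level with it; the furniture and walls round the work are solid. World frame = base frame: x ahead of the robot, y to its left, z up, the work surface at z = 0. Lengths are in m, angles in rad, forces in N, time in s.
With the tool pointing down it reaches from about 0.35 to 0.975 m from the base axis. Payload 4.9 kg.
Tool frame: the origin (TCP) lies between the finger pads, 19 mm behind the fingertips; this is the grasp point; z points along the fingers, y is the line along which they close (so a half turn about z gives the same grasp; the last joint's range is limited). The gripper opens to 85 mm and grips with 20 to 120 N. Pads are 22 mm wide; open, the fingers measure 114 mm over their backs; the gripper's body (76 mm by 85 mm) begins 54 mm behind the grasp point. The pads swing forward as they close: fully open they stand 13 mm farther back than shut.
Start: joints at [-1.304, 0.053, 1.613, -0, 1.476, -0.119], TCP at [0.235, -0.579, 0.25] pointing down, gripper open.
Joint ranges: [-3.01, 3.01], [-1.01, 2.22], [0.06, 2.58], [-1.02, 4.17], [0.09, 2.62], [-3.14, 3.14]. Speed limits (rad/s): [2.57, 2.57, 3.14, 3.14, 3.14, 3.14].

## Interface

Orientations are given as a unit quaternion [w, x, y, z].
In Python, from plant import manip, grab_frame, calibration, job_done gives the robot as it stands.
- The arm moves only by the tool send_rows, never from a script. Its argument "rows" is a list of rows, each an object of numbers: "x", "y", "z": the shift along the tool's x, y, z normalised to -1 to 1, where 1 is 15 cm; "wx", "wy", "wz": the turn, a rotation vector about the tool's x, y, z normalised to -1 to 1, where 1 is pi/4 rad; "hand": the opening, from -1 (shut) to 1 (fully open). In form: [{"x": .., "y": .., "z": .., "wx": .., "wy": .., "wz": .., "hand": ..}, ...]. A call has exactly 10 rows; each row shifts and turns the commanded pose from where the row before left it, along the tool's axes as they then stand; what a row does not reach is not made up. A row lasts 1/12 s, in which the tool goes at most 41.7 mm and 7.16 degrees, less where a joint would pass 70% of its speed; a pose out of reach is approached as far as the arm can. A call with a number of a shift or a turn outside -1 to 1 is refused whole. A call with a gripper value outside its range is refused whole. The fingers move at their own pace and stop on an object; the grip force is fixed at half the most. Time passes only in rows, so rows that do not move let the fingers close, or fill a call up. It gives the time, the measured TCP pose, the force, the opening and the grip force at its end, in the units of the state.
- manip.state(): the state, without advancing time (a new reading comes with each control period).
- grab_frame(name): name is "scene" or "top" or "wrist"; returns the picture (420x560x3 uint8, blue, green, red); there is no depth.
- calibration(name): a dict with "camera_matrix" (3x3 intrinsics, pixels), "R" (3x3) and "t" (3): a world point X has camera coordinates R X + t. Camera axes: x right, y down, z forward; pixel columns grow to the right and rows downward; lengths in m; the calibration is good to about 2 mm. A picture is of the moment at which its call begins: read the wrist's pose just before it. calibration takes no time and is no camera call; for the wrist camera it gives the pose at the moment of the call.
- job_done(): hands the job in; it is judged then, once.
The state is a dict: "time": time; "joint_pos": joint angles; "joint_vel": joint speeds; "joint_efforts": joint torques, N m; "tool_pos": TCP position; "tool_rot": TCP orientation; "contact_force": force on the tool from outside, world axes, zero at the start; "ft_torque": the same for the moment, N m; "gripper_width": opening from 0.0 (shut) to 1.0 (fully open); "grasp_force": force on a finger pad.
Only numpy, scipy, OpenCV 4.12 (cv2) and the standard library are available. Lean on these libraries where they do the work, as an engineer would, in place of code of your own. Each camera call takes 0.05 s, during which the arm holds its last target. There are 200 camera calls.

## Working session

There is one attempt and no reset: what is moved stays moved. The work goes in short steps, Python scripts to look and compute and a tool call to move; the robot and the scene stay as the last step left them, time stands still between calls to the robot, and variables do not carry over. Pictures are saved under pics/ and viewed, at most 14 in all, crops included, and the job is handed in when it is done.

Besides the shell and the picture viewer there is one more tool, called after "Call:" as name([rows], argument=value, ...), one row to a line, values as JSON. send_rows: Moves the arm, as the interface text tells. Scaled input: -1 to 1 covers 15 cm each way for a shift and pi/4 rad each way for a turn. Its arguments: {"type":"object","properties":{"rows":{"type":"array","items":{"type":"object","properties":{"x":{"type":"number","minimum":-1,"maximum":1},"y":{"type":"number","minimum":-1,"maximum":1},"z":{"type":"number","minimum":-1,"maximum":1},"wx":{"type":"number","minimum":-1,"maximum":1},"wy":{"type":"number","minimum":-1,"maximum":1},"wz":{"type":"number","minimum":-1,"maximum":1},"hand":{"type":"number"}}}}},"required":["rows"]}

```bash
ls; mkdir -p pics; python3 - <<'E'
from plant import manip, grab_frame, calibration
import cv2,numpy as np
for n in("top","scene"):
    cv2.imwrite(f"pics/{n}0.png",grab_frame(n)); c=calibration(n); print(n,np.round(c["camera_matrix"],1).tolist(),np.round(-np.array(c["R"]).T@c["t"],3))
print(manip.state())
E
```

```text
pics
top [[440.9, 0.0, 281.4], [0.0, 440.9, 215.6], [0.0, 0.0, 1.0]] [0.47  0.021 1.134]
scene [[477.1, 0.0, 279.0], [0.0, 477.1, 199.5], [0.0, 0.0, 1.0]] [ 0.509 -1.001  0.571]
{'time': 0.1, 'joint_pos': array([-1.30405829e+00,  5.32854230e-02,  1.61415634e+00, -8.55638884e-06,
        1.47598718e+00, -1.19000069e-01]), 'joint_vel': array([ 0.0003158 , -0.00263603, -0.00291231,  0.00010503,  0.0002616 ,
        0.00041732]), 'joint_efforts': array([ 1.08624827e-03, -3.94905567e+01, -3.71362638e+01, -4.66359393e-05,
        3.89548339e-03, -1.53214290e-05]), 'tool_pos': array([ 0.23501063, -0.57856547,  0.24888949]), 'tool_rot': array([-9.15325884e-04,  9.81457856e-01,  1.91675858e-01, -7.20076980e-05]), 'contact_force': array([ 0.22491212, -0.20624117, -0.06748339]), 'ft_torque': array([-0.05425989,  0.02246788, -0.01176217]), 'grasp_force': 0.0, 'gripper_width': 1.004653653979258}
```

View pics/top0.png

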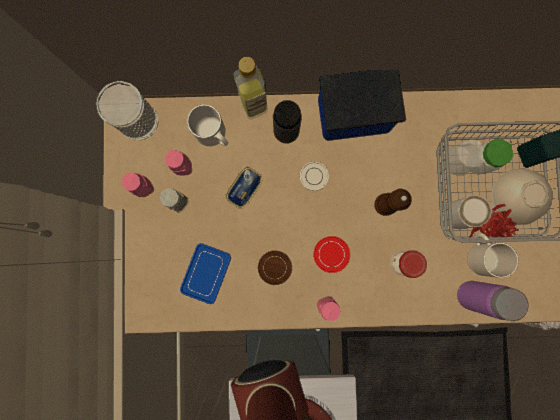

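View pics/scene0.png

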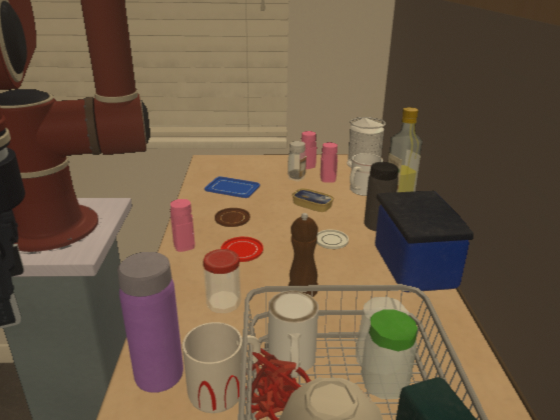

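The top view shows the red lid at (413,264), mill head (400,199), white spice cap (168,197) and tin (243,187). The trays are red (331,254), brown (275,267), white (314,176) and blue (206,273). Pink look-alikes stand at (133,181), (176,158) and (327,305). The scene view confirms they are all upright.

```bash
cat > h.py <<'E'
import cv2,numpy as np
from plant import manip, grab_frame, calibration
def ray(n,u,v,z,c=None):
    c=c or calibration(n); R=np.array(c["R"]);o=-R.T@np.array(c["t"])
    d=R.T@np.linalg.inv(c["camera_matrix"])@[u,v,1]; return o+d*(z-o[2])/d[2]
def proj(n,X,c=None):
    c=c or calibration(n); p=np.array(c["camera_matrix"])@(np.array(c["R"])@X+np.array(c["t"])); return p[:2]/p[2]
E
python3 - <<'E'
from h import *
im=cv2.imread("pics/top0.png"); hsv=cv2.cvtColor(im,cv2.COLOR_BGR2HSV);H,S,V=cv2.split(hsv)
red=((H<8)|(H>172))&(S>140)&(V>60); dark=(V<95); blue=(H>95)&(H<130)&(S>90); 
white=(S<45)&(V>110); nont=~((H>8)&(H<22)&(S>50)&(V>120))
def f(name,m,box,z):
    x0,y0,x1,y1=box; k=np.zeros(m.shape,np.uint8);k[y0:y1,x0:x1]=m[y0:y1,x0:x1]
    k=cv2.morphologyEx(k,cv2.MORPH_CLOSE,np.ones((3,3)))
    c=max(cv2.findContours(k,0,1)[0],key=cv2.contourArea); h=cv2.convexHull(c)
    W=np.array([ray("top",*p[0],z)[:2] for p in h],np.float32)
    (cx,cy),r=cv2.minEnclosingCircle(W); rr=cv2.minAreaRect(W); print(name,"bb",cv2.boundingRect(c),"circ",np.round([cx,cy,2*r],4),"rect",np.round(rr[0],4),np.round(rr[1],4),round(rr[2],1), cv2.boxPoints(rr).round(3).tolist() if name in("tin","blue") else "")
f("red",red,(305,230,360,280),.008)
f("brown",nont,(250,243,300,292),.008)
f("white",white,(295,155,335,198),.008)
f("blue",blue,(170,230,240,310),.008)
f("tin",nont,(220,160,268,215),.013)
f("jar",red,(385,240,440,285),.099)
f("mill",dark,(387,180,420,220),.141)
f("spice",white,(155,182,190,215),.109)
out=[cv2.resize(im[y:y+60,x:x+60],(260,260),interpolation=2) for x,y in((385,235),(370,170),(145,170),(215,155),(285,147),(245,237))]
cv2.imwrite("pics/crop.png",np.vstack([np.hstack(out[:3]),np.hstack(out[3:])]))
E
```

```text
red bb (313, 236, 37, 37) circ [ 0.4577 -0.1077  0.0939] rect [ 0.4579 -0.1068] [0.0918 0.0913] 88.5 
brown bb (258, 250, 34, 35) circ [0.4282 0.0377 0.0885] rect [0.4287 0.0379] [0.0839 0.0858] 88.5 
white bb (304, 186, 1, 1) circ [ 6.34e-01 -4.32e-02  2.00e-04] rect [ 0.634  -0.0432] [0. 0.] 0.0 
blue bb (180, 244, 51, 60) circ [0.4174 0.2148 0.1528] rect [0.4178 0.2146] [0.0935 0.1346] 68.2 [[0.33799999952316284, 0.19599999487400055], [0.46299999952316284, 0.1459999978542328], [0.49799999594688416, 0.2329999953508377], [0.37299999594688416, 0.28299999237060547]]
tin bb (226, 167, 37, 41) circ [0.6341 0.1113 0.107 ] rect [0.634  0.1119] [0.0608 0.1005] 55.2 [[0.574999988079071, 0.11599999666213989], [0.6579999923706055, 0.057999998331069946], [0.6930000185966492, 0.1080000028014183], [0.6100000143051147, 0.16599999368190765]]
jar bb (399, 251, 28, 27) circ [ 0.4311 -0.2856  0.0645] rect [ 0.4312 -0.2855] [0.062  0.0617] 42.9 
mill bb (387, 189, 25, 26) circ [ 0.5724 -0.2446  0.0706] rect [ 0.5767 -0.2453] [0.048  0.0645] 18.1 
spice bb (166, 192, 3, 3) circ [0.6098 0.2838 0.0055] rect [0.6103 0.2828] [0.0042 0.0052] 25.5
```

View pics/crop.png

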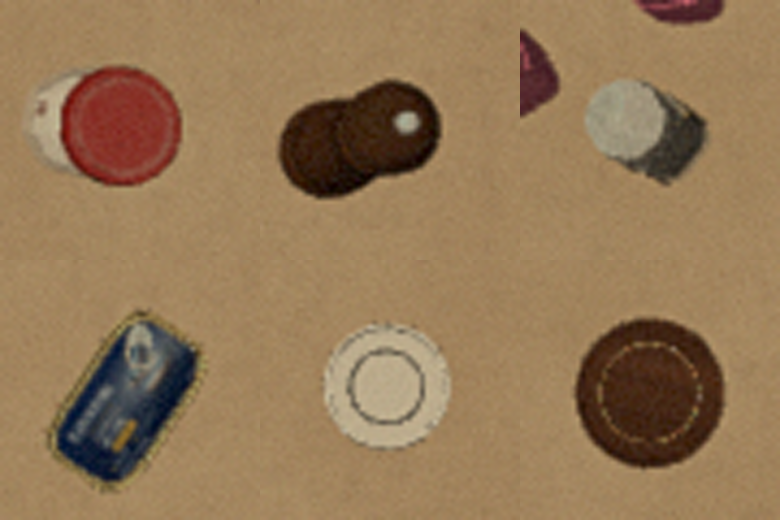

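The crops give sub-pixel centres: mill head about (400.0,199.1), mill knob (403.7,198.2), spice cap (169.5,197.5), white tray (314.3,176.1). I'll convert those, then take a first move toward the jar.

```bash
python3 - <<'E'
from h import *
for n,u,v,z in(("millhead",399.6,198.7,.141),("knob",403.3,197.8,.17),("spice",169.1,197.1,.109),("wtray",313.9,175.7,.008),("pink1",132,180,.109),("pink2",175,157,.109),("pink3",327,302,.109),("flask",287,108,.155)):
    print(n,ray("top",u,v,z).round(4))
for n,X in(("jar",(.4312,-.2855,.099)),("mill",(.573,-.243,.17)),("spice",(.61,.28,.109)),("tin",(.634,.112,.026))): print(n,proj("scene",np.array(X)).round(1))
E
```

```text
millhead [ 0.5801 -0.2515  0.141 ]
knob [ 0.5787 -0.2518  0.17  ]
spice [0.6012 0.2789 0.109 ]
wtray [ 0.6602 -0.0696  0.008 ]
pink1 [0.6438 0.3657 0.109 ]
pink2 [0.696  0.2645 0.109 ]
pink3 [ 0.3493 -0.0822  0.109 ]
flask [ 0.7923 -0.0015  0.155 ]
jar [220.1 256.4]
mill [299.2 209.4]
spice [298.9 142.1]
tin [311.6 194.4]
```

Call:
send_rows([
  {"wz": 0.123, "hand": 1},
  {"wz": 0.123, "hand": 1},
  {"wz": 0.123, "hand": 1},
  {"wz": 0.123, "hand": 1},
  {"hand": 1},
  {"hand": 1},
  {"hand": 1},
  {"hand": 1},
  {"hand": 1},
  {"hand": 1},
])

```text
invalid input at $.rows[0]: expected keys x, y, z, wx, wy, wz, hand
```

Call:
send_rows([
  {"x": 0, "y": 0, "z": -0.2, "wx": 0, "wy": 0, "wz": 0.123, "hand": 1},
  {"x": 0, "y": 0, "z": -0.2, "wx": 0, "wy": 0, "wz": 0.123, "hand": 1},
  {"x": 0, "y": 0, "z": -0.2, "wx": 0, "wy": 0, "wz": 0.123, "hand": 1},
  {"x": 0, "y": 0, "z": 0, "wx": 0, "wy": 0, "wz": 0.123, "hand": 1},
  {"x": 0.2, "y": -0.2, "z": 0, "wx": 0, "wy": 0, "wz": 0, "hand": 1},
  {"x": 0.2, "y": -0.2, "z": 0, "wx": 0, "wy": 0, "wz": 0, "hand": 1},
  {"x": 0.2, "y": -0.2, "z": 0, "wx": 0, "wy": 0, "wz": 0, "hand": 1},
  {"x": 0.2, "y": -0.2, "z": 0, "wx": 0, "wy": 0, "wz": 0, "hand": 1},
  {"x": 0.2, "y": -0.2, "z": 0, "wx": 0, "wy": 0, "wz": 0, "hand": 1},
  {"x": 0.0, "y": -0.2, "z": 0, "wx": 0, "wy": 0, "wz": 0, "hand": 1},
])

```text
time: 0.93
tool_pos: [0.3857, -0.3996, 0.3389]
tool_rot: [-0.001, 1.0, 0.001, 0.0]
contact_force: [0.1, 0.5, 0.8]
gripper_width: 1.002
grasp_force: 0.0
```

Call:
send_rows([
  {"x": 0.1, "y": -0.2, "z": 0, "wx": 0, "wy": 0, "wz": 0, "hand": 1},
  {"x": 0.1, "y": -0.2, "z": 0, "wx": 0, "wy": 0, "wz": 0, "hand": 1},
  {"x": 0.1, "y": -0.2, "z": 0, "wx": 0, "wy": 0, "wz": 0, "hand": 1},
  {"x": 0, "y": -0.1, "z": 0.2, "wx": 0, "wy": 0, "wz": 0, "hand": 1},
  {"x": 0, "y": 0, "z": 0.2, "wx": 0, "wy": 0, "wz": 0, "hand": 1},
  {"x": 0, "y": 0, "z": 0.2, "wx": 0, "wy": 0, "wz": 0, "hand": 1},
  {"x": 0, "y": 0, "z": 0, "wx": 0, "wy": 0, "wz": 0, "hand": 1},
  {"x": 0, "y": 0, "z": 0, "wx": 0, "wy": 0, "wz": 0, "hand": 1},
  {"x": 0, "y": 0, "z": 0, "wx": 0, "wy": 0, "wz": 0, "hand": 1},
  {"x": 0, "y": 0, "z": 0, "wx": 0, "wy": 0, "wz": 0, "hand": 1},
])

```text
time: 1.77
tool_pos: [0.4285, -0.2979, 0.2528]
tool_rot: [0.001, 1.0, -0.001, 0.001]
contact_force: [0.7, 0.2, 0.2]
gripper_width: 1.004
grasp_force: 0.0
```

```bash
python3 - <<'E'
from h import *
print(manip.state()["tool_pos"]); c=calibration("wrist"); im=grab_frame("wrist"); cv2.imwrite("pics/w1.png",im)
R=np.array(c["R"]);print(-R.T@np.array(c["t"]),R.round(2).tolist())
H,S,V=cv2.split(cv2.cvtColor(im,cv2.COLOR_BGR2HSV))
k=((((H<8)|(H>172))&(S>140)&(V>60))*255).astype(np.uint8)
for q in cv2.findContours(k,0,1)[0]:
    if cv2.contourArea(q)>400:
        W=np.array([ray("wrist",*p[0],.099,c)[:2] for p in q],np.float32); print(cv2.boundingRect(q),cv2.minEnclosingCircle(W),cv2.minAreaRect(W))
E
```

```text
[ 0.42848452 -0.29794419  0.25279243]
[ 0.51129237 -0.29791858  0.37584276] [[-0.0, -1.0, 0.0], [-0.95, 0.0, 0.32], [-0.32, -0.0, -0.95]]
(26, 239, 88, 86) ((0.34917742013931274, -0.1252589374780655), 0.04778674989938736) ((0.35448798537254333, -0.12106804549694061), (0.043854378163814545, 0.09087228029966354), 40.187564849853516)
(226, 148, 79, 80) ((0.433252215385437, -0.28852349519729614), 0.0325111486017704) ((0.4331587851047516, -0.2889626920223236), (0.06161395460367203, 0.06419893354177475), 87.35575103759766)
(41, 91, 96, 94) ((0.4721846580505371, -0.15722787380218506), 0.03584510087966919) ((0.4719865620136261, -0.15662971138954163), (0.07001674920320511, 0.06996801495552063), 79.93787384033203)
(477, 28, 83, 83) ((0.514796793460846, -0.47726869583129883), 0.03579656407237053) ((0.5143890380859375, -0.4706589877605438), (0.058189183473587036, 0.05750546604394913), 13.690621376037598)
```

View pics/w1.png

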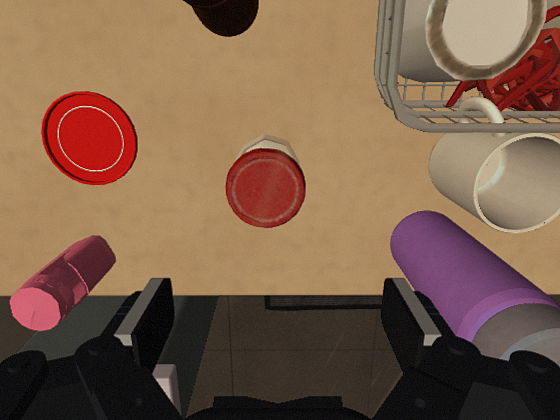

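The wrist view shows the jar lid at (265,188), clear of its neighbours, with the red tray at (89,138). I'll align, descend and grip.

Call:
send_rows([
  {"x": 0.027, "y": -0.07, "z": 0, "wx": 0, "wy": 0, "wz": 0, "hand": 1},
  {"x": 0, "y": 0, "z": 0.19, "wx": 0, "wy": 0, "wz": 0, "hand": 1},
  {"x": 0, "y": 0, "z": 0.19, "wx": 0, "wy": 0, "wz": 0, "hand": 1},
  {"x": 0, "y": 0, "z": 0.19, "wx": 0, "wy": 0, "wz": 0, "hand": 1},
  {"x": 0, "y": 0, "z": 0.19, "wx": 0, "wy": 0, "wz": 0, "hand": 1},
  {"x": 0, "y": 0, "z": 0.19, "wx": 0, "wy": 0, "wz": 0, "hand": 1},
  {"x": 0, "y": 0, "z": 0.15, "wx": 0, "wy": 0, "wz": 0, "hand": 1},
  {"x": 0, "y": 0, "z": 0.05, "wx": 0, "wy": 0, "wz": 0, "hand": 1},
  {"x": 0, "y": 0, "z": 0, "wx": 0, "wy": 0, "wz": 0, "hand": 1},
  {"x": 0, "y": 0, "z": 0, "wx": 0, "wy": 0, "wz": 0, "hand": 1},
])

```text
time: 2.65
tool_pos: [0.4325, -0.2867, 0.0788]
tool_rot: [0.0, 1.0, -0.0, 0.001]
contact_force: [-0.4, 0.9, 0.8]
gripper_width: 1.004
grasp_force: 0.0
```

Call:
send_rows([
  {"x": 0, "y": 0, "z": 0, "wx": 0, "wy": 0, "wz": 0, "hand": -1},
  {"x": 0, "y": 0, "z": 0, "wx": 0, "wy": 0, "wz": 0, "hand": -1},
  {"x": 0, "y": 0, "z": 0, "wx": 0, "wy": 0, "wz": 0, "hand": -1},
  {"x": 0, "y": 0, "z": 0, "wx": 0, "wy": 0, "wz": 0, "hand": -1},
  {"x": 0, "y": 0, "z": 0, "wx": 0, "wy": 0, "wz": 0, "hand": -1},
  {"x": 0, "y": 0, "z": 0, "wx": 0, "wy": 0, "wz": 0, "hand": -1},
  {"x": 0, "y": 0, "z": 0, "wx": 0, "wy": 0, "wz": 0, "hand": -1},
  {"x": 0, "y": 0, "z": 0, "wx": 0, "wy": 0, "wz": 0, "hand": -1},
  {"x": 0, "y": 0, "z": 0, "wx": 0, "wy": 0, "wz": 0, "hand": -1},
  {"x": 0, "y": 0, "z": 0, "wx": 0, "wy": 0, "wz": 0, "hand": -1},
])

```text
time: 3.48
tool_pos: [0.4333, -0.2878, 0.0804]
tool_rot: [0.002, 1.0, -0.0, 0.002]
contact_force: [-0.6, 0.1, 6.6]
gripper_width: 0.738
grasp_force: 64.7
```

Call:
send_rows([
  {"x": 0, "y": 0, "z": -0.1, "wx": 0, "wy": 0, "wz": 0, "hand": -1},
  {"x": 0, "y": 0, "z": -0.2, "wx": 0, "wy": 0, "wz": 0, "hand": -1},
  {"x": 0, "y": 0, "z": -0.2, "wx": 0, "wy": 0, "wz": 0, "hand": -1},
  {"x": 0, "y": -0.19, "z": 0, "wx": 0, "wy": 0, "wz": 0, "hand": -1},
  {"x": 0.05, "y": -0.2, "z": 0, "wx": 0, "wy": 0, "wz": 0, "hand": -1},
  {"x": 0.05, "y": -0.2, "z": 0, "wx": 0, "wy": 0, "wz": 0, "hand": -1},
  {"x": 0.05, "y": -0.2, "z": 0, "wx": 0, "wy": 0, "wz": 0, "hand": -1},
  {"x": 0.02, "y": -0.2, "z": 0, "wx": 0, "wy": 0, "wz": 0, "hand": -1},
  {"x": 0, "y": -0.2, "z": 0, "wx": 0, "wy": 0, "wz": 0, "hand": -1},
  {"x": 0, "y": 0, "z": 0, "wx": 0, "wy": 0, "wz": 0, "hand": -1},
])

```text
time: 4.32
tool_pos: [0.4563, -0.1032, 0.1514]
tool_rot: [-0.002, 1.0, 0.002, -0.001]
contact_force: [-0.0, -0.2, -3.6]
gripper_width: 0.736
grasp_force: 68.2
```

```bash
python3 - <<'E'
from h import *
s=manip.state();print(s["tool_pos"],s["tool_rot"],s["gripper_width"],s["contact_force"]); cv2.imwrite("pics/w2.png",grab_frame("wrist"))
im=cv2.imread("pics/w1.png")
E
```

```text
[ 0.4562803  -0.10324689  0.15135937] [-1.89470006e-03  9.99995922e-01  1.89284442e-03 -9.91499820e-04] 0.7362364380664373 [-0.03003901 -0.15018397 -3.62561687]
```

View pics/w2.png

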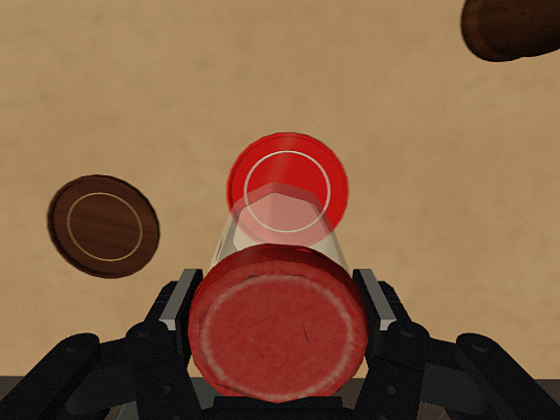

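The jar hangs straight and the red tray is at (288,190), just right of the jar's axis at about 278. I'll lower it and release.

Call:
send_rows([
  {"x": 0.015, "y": 0.033, "z": 0.0, "wx": 0, "wy": 0, "wz": 0, "hand": -1},
  {"x": 0, "y": 0, "z": 0.12, "wx": 0, "wy": 0, "wz": 0, "hand": -1},
  {"x": 0, "y": 0, "z": 0.12, "wx": 0, "wy": 0, "wz": 0, "hand": -1},
  {"x": 0, "y": 0, "z": 0.12, "wx": 0, "wy": 0, "wz": 0, "hand": -1},
  {"x": 0, "y": 0, "z": 0.05, "wx": 0, "wy": 0, "wz": 0, "hand": -1},
  {"x": 0, "y": 0, "z": 0.02, "wx": 0, "wy": 0, "wz": 0, "hand": -1},
  {"x": 0, "y": 0, "z": 0.01, "wx": 0, "wy": 0, "wz": 0, "hand": -1},
  {"x": 0, "y": 0, "z": 0, "wx": 0, "wy": 0, "wz": 0, "hand": -1},
  {"x": 0, "y": 0, "z": 0, "wx": 0, "wy": 0, "wz": 0, "hand": -1},
  {"x": 0, "y": 0, "z": 0, "wx": 0, "wy": 0, "wz": 0, "hand": -1},
])

```text
time: 5.2
tool_pos: [0.4604, -0.1133, 0.0878]
tool_rot: [0.0, 1.0, -0.0, 0.001]
contact_force: [-0.4, 0.1, -4.3]
gripper_width: 0.739
grasp_force: 68.2
```

Call:
send_rows([
  {"x": 0, "y": -0.027, "z": 0.0, "wx": 0, "wy": 0, "wz": 0, "hand": -1},
  {"x": 0, "y": 0, "z": 0.01, "wx": 0, "wy": 0, "wz": 0, "hand": -1},
  {"x": 0, "y": 0, "z": 0.01, "wx": 0, "wy": 0, "wz": 0, "hand": -1},
  {"x": 0, "y": 0, "z": 0.005, "wx": 0, "wy": 0, "wz": 0, "hand": -1},
  {"x": 0, "y": 0, "z": 0, "wx": 0, "wy": 0, "wz": 0, "hand": -1},
  {"x": 0, "y": 0, "z": 0, "wx": 0, "wy": 0, "wz": 0, "hand": 1},
  {"x": 0, "y": 0, "z": 0, "wx": 0, "wy": 0, "wz": 0, "hand": 1},
  {"x": 0, "y": 0, "z": 0, "wx": 0, "wy": 0, "wz": 0, "hand": 1},
  {"x": 0, "y": 0, "z": 0, "wx": 0, "wy": 0, "wz": 0, "hand": 1},
  {"x": 0, "y": 0, "z": 0, "wx": 0, "wy": 0, "wz": 0, "hand": 1},
])

```text
time: 6.03
tool_pos: [0.4598, -0.1089, 0.0829]
tool_rot: [0.0, 1.0, -0.0, 0.0]
contact_force: [-0.3, -0.1, 1.1]
gripper_width: 0.999
grasp_force: 0.0
```

Call:
send_rows([
  {"x": 0, "y": 0, "z": -0.1, "wx": 0, "wy": 0, "wz": 0, "hand": 1},
  {"x": 0, "y": 0, "z": -0.2, "wx": 0, "wy": 0, "wz": 0, "hand": 1},
  {"x": 0, "y": 0, "z": -0.2, "wx": 0, "wy": 0, "wz": 0, "hand": 1},
  {"x": 0, "y": 0, "z": -0.2, "wx": 0, "wy": 0, "wz": 0, "hand": 1},
  {"x": 0, "y": 0, "z": -0.2, "wx": 0, "wy": 0, "wz": 0, "hand": 1},
  {"x": 0, "y": 0, "z": -0.2, "wx": 0, "wy": 0, "wz": 0, "hand": 1},
  {"x": 0, "y": 0, "z": -0.2, "wx": 0, "wy": 0, "wz": 0, "hand": 1},
  {"x": 0, "y": 0, "z": -0.1, "wx": 0, "wy": 0, "wz": 0, "hand": 1},
  {"x": 0.1, "y": 0.1, "z": 0, "wx": 0, "wy": 0, "wz": 0, "hand": 1},
  {"x": 0.15, "y": 0.15, "z": 0, "wx": 0, "wy": 0, "wz": 0, "hand": 1},
])

```text
time: 6.87
tool_pos: [0.4978, -0.146, 0.2957]
tool_rot: [0.001, 1.0, 0.001, 0.002]
contact_force: [0.3, 0.7, -0.1]
gripper_width: 0.996
grasp_force: 0.0
```

Call:
send_rows([
  {"x": 0.15, "y": 0.2, "z": 0, "wx": 0, "wy": 0, "wz": 0, "hand": 1},
  {"x": 0.15, "y": 0.2, "z": 0, "wx": 0, "wy": 0, "wz": 0, "hand": 1},
  {"x": 0.15, "y": 0.2, "z": 0, "wx": 0, "wy": 0, "wz": 0, "hand": 1},
  {"x": 0.1, "y": 0.1, "z": 0, "wx": 0, "wy": 0, "wz": 0, "hand": 1},
  {"x": 0, "y": 0, "z": 0, "wx": 0, "wy": 0, "wz": 0, "hand": 1},
  {"x": 0, "y": 0, "z": 0, "wx": 0, "wy": 0, "wz": 0, "hand": 1},
  {"x": 0, "y": 0, "z": 0, "wx": 0, "wy": 0, "wz": 0, "hand": 1},
  {"x": 0, "y": 0, "z": 0, "wx": 0, "wy": 0, "wz": 0, "hand": 1},
  {"x": 0, "y": 0, "z": 0, "wx": 0, "wy": 0, "wz": 0, "hand": 1},
  {"x": 0, "y": 0, "z": 0, "wx": 0, "wy": 0, "wz": 0, "hand": 1},
])

```text
time: 7.7
tool_pos: [0.5792, -0.2506, 0.2933]
tool_rot: [0.0, 1.0, 0.0, 0.0]
contact_force: [-0.2, 0.6, -0.1]
gripper_width: 0.998
grasp_force: 0.0
```

```bash
python3 - <<'E'
from h import *
print(manip.state()["tool_pos"]); c=calibration("wrist"); im=grab_frame("wrist")
p=proj("wrist",np.array([.58,-.2525,.17]),c); print(p)
cv2.circle(im,tuple(int(v) for v in p),3,(0,255,0),-1); t=cv2.resize(grab_frame("top")[140:320,150:450],(450,270)); 
cv2.imwrite("pics/w3.png",np.vstack([im[:300],cv2.copyMakeBorder(t,0,0,0,110,0)]))
E
```

```text
[ 0.57920888 -0.25057158  0.29327131]
[279.86219377 205.54344535]
```

View pics/w3.png

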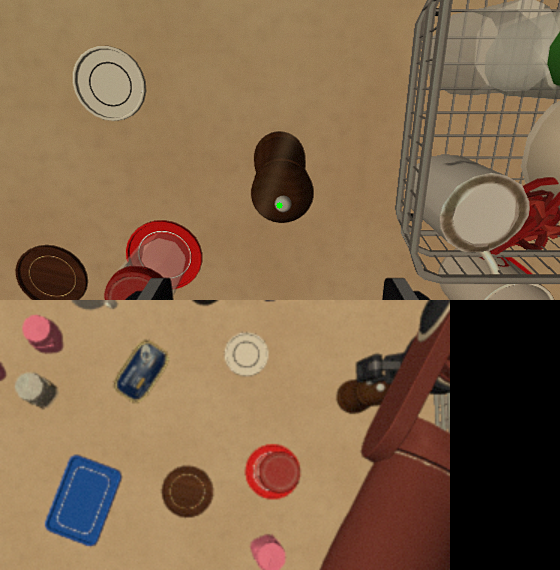

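The wrist image puts the knob at (283,204), about 2 mm right of the predicted dot. The basket rim at column 420 is clear of the fingers. The top view shows the jar seated well inside the red tray. Gripping the mill next.

Call:
send_rows([
  {"x": 0.015, "y": 0.023, "z": 0, "wx": 0, "wy": 0, "wz": 0, "hand": 1},
  {"x": 0, "y": 0, "z": 0.2, "wx": 0, "wy": 0, "wz": 0, "hand": 1},
  {"x": 0, "y": 0, "z": 0.2, "wx": 0, "wy": 0, "wz": 0, "hand": 1},
  {"x": 0, "y": 0, "z": 0.2, "wx": 0, "wy": 0, "wz": 0, "hand": 1},
  {"x": 0, "y": 0, "z": 0.2, "wx": 0, "wy": 0, "wz": 0, "hand": 1},
  {"x": 0, "y": 0, "z": 0.15, "wx": 0, "wy": 0, "wz": 0, "hand": 1},
  {"x": 0, "y": 0, "z": 0.08, "wx": 0, "wy": 0, "wz": 0, "hand": 1},
  {"x": 0, "y": 0, "z": 0.01, "wx": 0, "wy": 0, "wz": 0, "hand": 1},
  {"x": 0, "y": 0, "z": 0, "wx": 0, "wy": 0, "wz": 0, "hand": 1},
  {"x": 0, "y": 0, "z": 0, "wx": 0, "wy": 0, "wz": 0, "hand": 1},
])

```text
time: 8.63
tool_pos: [0.5829, -0.2555, 0.1389]
tool_rot: [0.001, 1.0, -0.0, 0.001]
contact_force: [0.1, 0.2, 0.8]
gripper_width: 0.997
grasp_force: 0.0
```

Call:
send_rows([
  {"x": 0, "y": 0, "z": 0, "wx": 0, "wy": 0, "wz": 0, "hand": -1},
  {"x": 0, "y": 0, "z": 0, "wx": 0, "wy": 0, "wz": 0, "hand": -1},
  {"x": 0, "y": 0, "z": 0, "wx": 0, "wy": 0, "wz": 0, "hand": -1},
  {"x": 0, "y": 0, "z": 0, "wx": 0, "wy": 0, "wz": 0, "hand": -1},
  {"x": 0, "y": 0, "z": 0, "wx": 0, "wy": 0, "wz": 0, "hand": -1},
  {"x": 0, "y": 0, "z": 0, "wx": 0, "wy": 0, "wz": 0, "hand": -1},
  {"x": 0, "y": 0, "z": 0, "wx": 0, "wy": 0, "wz": 0, "hand": -1},
  {"x": 0, "y": 0, "z": 0, "wx": 0, "wy": 0, "wz": 0, "hand": -1},
  {"x": 0, "y": 0, "z": 0, "wx": 0, "wy": 0, "wz": 0, "hand": -1},
  {"x": 0, "y": 0, "z": 0, "wx": 0, "wy": 0, "wz": 0, "hand": -1},
])

```text
time: 9.47
tool_pos: [0.5827, -0.2553, 0.1388]
tool_rot: [0.001, 1.0, -0.0, 0.001]
contact_force: [-1.1, 0.6, 6.4]
gripper_width: 0.54
grasp_force: 61.9
```

Call:
send_rows([
  {"x": 0, "y": 0, "z": -0.1, "wx": 0, "wy": 0, "wz": 0, "hand": -1},
  {"x": 0, "y": 0, "z": -0.2, "wx": 0, "wy": 0, "wz": 0, "hand": -1},
  {"x": 0, "y": 0, "z": -0.2, "wx": 0, "wy": 0, "wz": 0, "hand": -1},
  {"x": 0, "y": 0, "z": -0.2, "wx": 0, "wy": 0, "wz": 0, "hand": -1},
  {"x": 0, "y": 0, "z": -0.2, "wx": 0, "wy": 0, "wz": 0, "hand": -1},
  {"x": 0, "y": 0, "z": -0.1, "wx": 0, "wy": 0, "wz": 0, "hand": -1},
  {"x": -0.07, "y": -0.1, "z": 0, "wx": 0, "wy": 0, "wz": 0, "hand": -1},
  {"x": -0.1, "y": -0.19, "z": 0, "wx": 0, "wy": 0, "wz": 0, "hand": -1},
  {"x": -0.1, "y": -0.19, "z": 0, "wx": 0, "wy": 0, "wz": 0, "hand": -1},
  {"x": -0.1, "y": -0.19, "z": 0, "wx": 0, "wy": 0, "wz": 0, "hand": -1},
])

```text
time: 10.3
tool_pos: [0.525, -0.1532, 0.2856]
tool_rot: [-0.001, 1.0, -0.001, -0.001]
contact_force: [-0.5, 0.7, -2.2]
gripper_width: 0.54
grasp_force: 62.2
```

Call:
send_rows([
  {"x": -0.1, "y": -0.19, "z": 0, "wx": 0, "wy": 0, "wz": 0, "hand": -1},
  {"x": -0.1, "y": -0.19, "z": 0, "wx": 0, "wy": 0, "wz": 0, "hand": -1},
  {"x": -0.1, "y": -0.19, "z": 0, "wx": 0, "wy": 0, "wz": 0, "hand": -1},
  {"x": -0.1, "y": -0.19, "z": 0, "wx": 0, "wy": 0, "wz": 0, "hand": -1},
  {"x": -0.1, "y": -0.19, "z": 0, "wx": 0, "wy": 0, "wz": 0, "hand": -1},
  {"x": -0.1, "y": -0.19, "z": 0, "wx": 0, "wy": 0, "wz": 0, "hand": -1},
  {"x": -0.05, "y": -0.1, "z": 0, "wx": 0, "wy": 0, "wz": 0, "hand": -1},
  {"x": 0, "y": 0, "z": 0, "wx": 0, "wy": 0, "wz": 0, "hand": -1},
  {"x": 0, "y": 0, "z": 0, "wx": 0, "wy": 0, "wz": 0, "hand": -1},
  {"x": 0, "y": 0, "z": 0, "wx": 0, "wy": 0, "wz": 0, "hand": -1},
])

```text
time: 11.13
tool_pos: [0.4289, 0.0314, 0.2864]
tool_rot: [0.0, 1.0, -0.0, -0.0]
contact_force: [0.4, 0.6, -2.1]
gripper_width: 0.541
grasp_force: 62.4
```

```bash
python3 - <<'E'
from h import *
print(manip.state()["tool_pos"]); c=calibration("wrist"); im=grab_frame("wrist")
H,S,V=cv2.split(cv2.cvtColor(im,cv2.COLOR_BGR2HSV))
k=((V<110)*255).astype(np.uint8)
for q in cv2.findContours(k,0,1)[0]:
    if cv2.contourArea(q)>800:
        q=cv2.convexHull(q);W=np.array([ray("wrist",*p[0],.008,c)[:2] for p in q],np.float32); print(cv2.boundingRect(q),np.round(cv2.minAreaRect(W)[0],4),np.round(cv2.minAreaRect(W)[1],4))
p=proj("wrist",np.array([.4295,.0365,.003]),c);print(p);cv2.circle(im,tuple(int(v) for v in p),3,(0,255,0),-1)
cv2.imwrite("pics/w4.png",im)
E
```

```text
[0.42892256 0.03139295 0.28637784]
(0, 122, 560, 298) [0.2624 0.0285] [0.8064 0.4195]
[272.66234482 160.30457518]
```

View pics/w4.png

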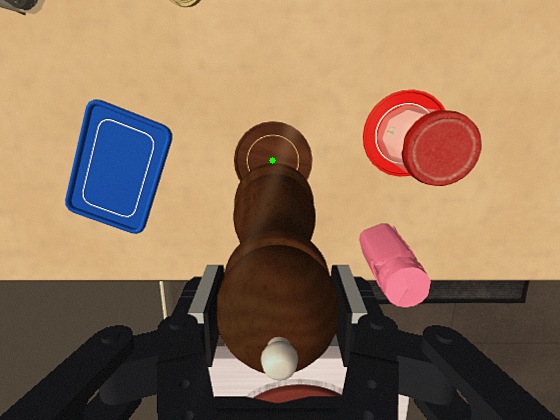

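The mill hangs straight, and the brown tray centre at (273,161) matches the predicted dot. Lowering.

Call:
send_rows([
  {"x": 0.005, "y": -0.033, "z": 0, "wx": 0, "wy": 0, "wz": 0, "hand": -1},
  {"x": 0, "y": 0, "z": 0.2, "wx": 0, "wy": 0, "wz": 0, "hand": -1},
  {"x": 0, "y": 0, "z": 0.2, "wx": 0, "wy": 0, "wz": 0, "hand": -1},
  {"x": 0, "y": 0, "z": 0.2, "wx": 0, "wy": 0, "wz": 0, "hand": -1},
  {"x": 0, "y": 0, "z": 0.15, "wx": 0, "wy": 0, "wz": 0, "hand": -1},
  {"x": 0, "y": 0, "z": 0.1, "wx": 0, "wy": 0, "wz": 0, "hand": -1},
  {"x": 0, "y": 0, "z": 0.05, "wx": 0, "wy": 0, "wz": 0, "hand": -1},
  {"x": 0, "y": 0, "z": 0.03, "wx": 0, "wy": 0, "wz": 0, "hand": -1},
  {"x": 0, "y": 0, "z": 0, "wx": 0, "wy": 0, "wz": 0, "hand": -1},
  {"x": 0, "y": 0, "z": 0, "wx": 0, "wy": 0, "wz": 0, "hand": -1},
])

```text
time: 12.02
tool_pos: [0.4305, 0.0365, 0.1483]
tool_rot: [0.0, 1.0, -0.001, 0.001]
contact_force: [0.0, 0.2, -1.5]
gripper_width: 0.536
grasp_force: 62.4
```

Call:
send_rows([
  {"x": 0, "y": 0, "z": 0.02, "wx": 0, "wy": 0, "wz": 0, "hand": -1},
  {"x": 0, "y": 0, "z": 0.01, "wx": 0, "wy": 0, "wz": 0, "hand": -1},
  {"x": 0, "y": 0, "z": 0.01, "wx": 0, "wy": 0, "wz": 0, "hand": -1},
  {"x": 0, "y": 0, "z": 0, "wx": 0, "wy": 0, "wz": 0, "hand": -1},
  {"x": 0, "y": 0, "z": 0, "wx": 0, "wy": 0, "wz": 0, "hand": -1},
  {"x": 0, "y": 0, "z": 0, "wx": 0, "wy": 0, "wz": 0, "hand": -1},
  {"x": 0, "y": 0, "z": 0, "wx": 0, "wy": 0, "wz": 0, "hand": -1},
  {"x": 0, "y": 0, "z": 0, "wx": 0, "wy": 0, "wz": 0, "hand": -1},
  {"x": 0, "y": 0, "z": 0, "wx": 0, "wy": 0, "wz": 0, "hand": -1},
  {"x": 0, "y": 0, "z": 0, "wx": 0, "wy": 0, "wz": 0, "hand": -1},
])

```text
time: 12.85
tool_pos: [0.43, 0.0367, 0.1418]
tool_rot: [0.0, 1.0, -0.0, 0.0]
contact_force: [-0.6, -0.1, 3.1]
gripper_width: 0.541
grasp_force: 62.7
```

Call:
send_rows([
  {"x": 0, "y": 0, "z": 0, "wx": 0, "wy": 0, "wz": 0, "hand": 1},
  {"x": 0, "y": 0, "z": 0, "wx": 0, "wy": 0, "wz": 0, "hand": 1},
  {"x": 0, "y": 0, "z": 0, "wx": 0, "wy": 0, "wz": 0, "hand": 1},
  {"x": 0, "y": 0, "z": 0, "wx": 0, "wy": 0, "wz": 0, "hand": 1},
  {"x": 0, "y": 0, "z": 0, "wx": 0, "wy": 0, "wz": 0, "hand": 1},
  {"x": 0, "y": 0, "z": -0.1, "wx": 0, "wy": 0, "wz": 0, "hand": 1},
  {"x": 0, "y": 0, "z": -0.2, "wx": 0, "wy": 0, "wz": 0, "hand": 1},
  {"x": 0, "y": 0, "z": -0.2, "wx": 0, "wy": 0, "wz": 0, "hand": 1},
  {"x": 0, "y": 0, "z": -0.2, "wx": 0, "wy": 0, "wz": 0, "hand": 1},
  {"x": 0, "y": 0, "z": -0.2, "wx": 0, "wy": 0, "wz": 0, "hand": 1},
])

```text
time: 13.68
tool_pos: [0.4294, 0.0368, 0.2775]
tool_rot: [-0.0, 1.0, -0.0, -0.0]
contact_force: [1.0, 0.7, -1.4]
gripper_width: 1.003
grasp_force: 0.0
```

Call:
send_rows([
  {"x": 0.144, "y": -0.2, "z": 0, "wx": 0, "wy": 0, "wz": 0, "hand": 0.6},
  {"x": 0.144, "y": -0.2, "z": 0, "wx": 0, "wy": 0, "wz": 0, "hand": 0.6},
  {"x": 0.144, "y": -0.2, "z": 0, "wx": 0, "wy": 0, "wz": 0, "hand": 0.6},
  {"x": 0.144, "y": -0.2, "z": 0, "wx": 0, "wy": 0, "wz": 0, "hand": 0.6},
  {"x": 0.144, "y": -0.2, "z": 0, "wx": 0, "wy": 0, "wz": 0, "hand": 0.6},
  {"x": 0.144, "y": -0.2, "z": 0, "wx": 0, "wy": 0, "wz": 0, "hand": 0.6},
  {"x": 0.144, "y": -0.2, "z": 0, "wx": 0, "wy": 0, "wz": 0, "hand": 0.6},
  {"x": 0.144, "y": -0.2, "z": 0, "wx": 0, "wy": 0, "wz": 0, "hand": 0.6},
  {"x": 0, "y": 0, "z": 0, "wx": 0, "wy": 0, "wz": 0, "hand": 0.6},
  {"x": 0, "y": 0, "z": 0, "wx": 0, "wy": 0, "wz": 0, "hand": 0.6},
])

```text
time: 14.52
tool_pos: [0.6029, 0.2779, 0.2744]
tool_rot: [0.001, 1.0, 0.001, -0.001]
contact_force: [-0.2, -1.0, 0.2]
gripper_width: 0.796
grasp_force: 0.0
```

```bash
python3 - <<'E'
from h import *
print(manip.state()["tool_pos"],manip.state()["gripper_width"]); c=calibration("wrist"); im=grab_frame("wrist")
p=proj("wrist",np.array([.602,.277,.109]),c);print(p)
H,S,V=cv2.split(cv2.cvtColor(im,cv2.COLOR_BGR2HSV)); k=(((S<40)&(V>120))*255).astype(np.uint8)
for q in cv2.findContours(k,0,1)[0]:
    if cv2.contourArea(q)>500:
        W=np.array([ray("wrist",*a[0],.109,c)[:2] for a in cv2.convexHull(q)],np.float32); print(cv2.boundingRect(q),cv2.minEnclosingCircle(W))
cv2.circle(im,tuple(int(v) for v in p),2,(0,255,0),-1)
cv2.imwrite("pics/w5.png",im)
E
```

```text
[0.60289875 0.27792669 0.27436306] 0.795891443692272
[278.16791161 190.60487804]
```

View pics/w5.png

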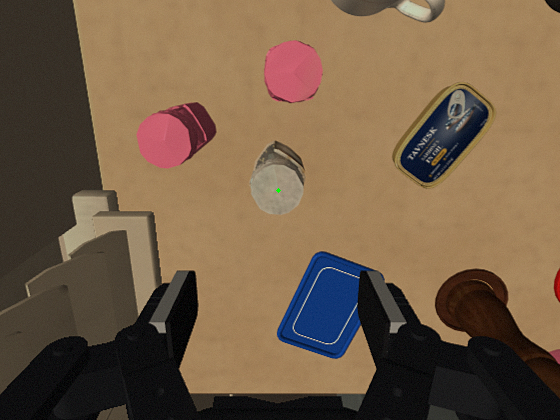

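The spice cap at (277,190) matches the dot. The pink jars are at (165,140) and (293,70). A cream upright object stands on the left with its corner near (155,215), so I'll check its clearance before descending.

```bash
python3 - <<'E'
from h import *
c=calibration("wrist")
for z in(0,.05,.1,.15,.2,.25): print(z,ray("wrist",155,213,z,c).round(3),ray("wrist",116,190,z,c).round(3),"top",ray("top",124,212,z).round(3),ray("top",113,212,z).round(3))
im=cv2.imread("pics/top0.png");cv2.imwrite("pics/c2.png",cv2.resize(im[130:340,70:200],(480,600*480//520*0+560),interpolation=2))
E
```

```text
0 [0.543 0.418 0.   ] [0.571 0.459 0.   ] top [0.579 0.423 0.   ] [0.58  0.451 0.   ]
0.05 [0.561 0.4   0.05 ] [0.585 0.436 0.05 ] top [0.575 0.405 0.05 ] [0.575 0.432 0.05 ]
0.1 [0.579 0.383 0.1  ] [0.6   0.413 0.1  ] top [0.57  0.387 0.1  ] [0.57  0.413 0.1  ]
0.15 [0.597 0.365 0.15 ] [0.614 0.391 0.15 ] top [0.565 0.37  0.15 ] [0.566 0.394 0.15 ]
0.2 [0.615 0.347 0.2  ] [0.629 0.368 0.2  ] top [0.56  0.352 0.2  ] [0.561 0.375 0.2  ]
0.25 [0.633 0.329 0.25 ] [0.643 0.345 0.25 ] top [0.555 0.334 0.25 ] [0.556 0.356 0.25 ]
```

View pics/c2.png

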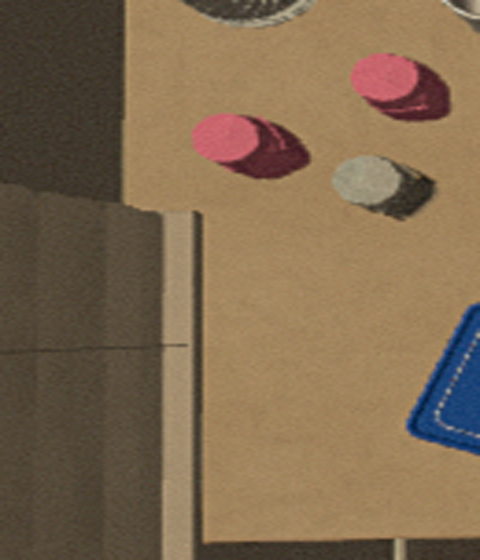

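The edge on the left is at y≈0.39, below about 0.1 m, so it is clear of the fingers, which reach y≈0.335. Descending to grip the spice jar.

Call:
send_rows([
  {"x": 0, "y": 0, "z": 0.2, "wx": 0, "wy": 0, "wz": 0, "hand": 0.6},
  {"x": 0, "y": 0, "z": 0.2, "wx": 0, "wy": 0, "wz": 0, "hand": 0.6},
  {"x": 0, "y": 0, "z": 0.2, "wx": 0, "wy": 0, "wz": 0, "hand": 0.6},
  {"x": 0, "y": 0, "z": 0.2, "wx": 0, "wy": 0, "wz": 0, "hand": 0.6},
  {"x": 0, "y": 0, "z": 0.2, "wx": 0, "wy": 0, "wz": 0, "hand": 0.6},
  {"x": 0, "y": 0, "z": 0.15, "wx": 0, "wy": 0, "wz": 0, "hand": 0.6},
  {"x": 0, "y": 0, "z": 0.08, "wx": 0, "wy": 0, "wz": 0, "hand": 0.6},
  {"x": 0, "y": 0, "z": 0.03, "wx": 0, "wy": 0, "wz": 0, "hand": 0.6},
  {"x": 0, "y": 0, "z": 0, "wx": 0, "wy": 0, "wz": 0, "hand": 0.6},
  {"x": 0, "y": 0, "z": 0, "wx": 0, "wy": 0, "wz": 0, "hand": 0.6},
])

```text
time: 15.4
tool_pos: [0.6036, 0.2766, 0.0892]
tool_rot: [-0.0, 1.0, -0.001, 0.001]
contact_force: [-0.7, -0.0, 0.3]
gripper_width: 0.801
grasp_force: 0.0
```

Call:
send_rows([
  {"x": 0, "y": 0, "z": 0, "wx": 0, "wy": 0, "wz": 0, "hand": -1},
  {"x": 0, "y": 0, "z": 0, "wx": 0, "wy": 0, "wz": 0, "hand": -1},
  {"x": 0, "y": 0, "z": 0, "wx": 0, "wy": 0, "wz": 0, "hand": -1},
  {"x": 0, "y": 0, "z": 0, "wx": 0, "wy": 0, "wz": 0, "hand": -1},
  {"x": 0, "y": 0, "z": 0, "wx": 0, "wy": 0, "wz": 0, "hand": -1},
  {"x": 0, "y": 0, "z": 0, "wx": 0, "wy": 0, "wz": 0, "hand": -1},
  {"x": 0, "y": 0, "z": 0, "wx": 0, "wy": 0, "wz": 0, "hand": -1},
  {"x": 0, "y": 0, "z": 0, "wx": 0, "wy": 0, "wz": 0, "hand": -1},
  {"x": 0, "y": 0, "z": 0, "wx": 0, "wy": 0, "wz": 0, "hand": -1},
  {"x": 0, "y": 0, "z": 0, "wx": 0, "wy": 0, "wz": 0, "hand": -1},
])

```text
time: 16.23
tool_pos: [0.6045, 0.2773, 0.0907]
tool_rot: [-0.001, 1.0, -0.0, 0.002]
contact_force: [-0.6, -0.3, 6.4]
gripper_width: 0.542
grasp_force: 60.6
```

Call:
send_rows([
  {"x": 0, "y": 0, "z": -0.1, "wx": 0, "wy": 0, "wz": 0, "hand": -1},
  {"x": 0, "y": 0, "z": -0.2, "wx": 0, "wy": 0, "wz": 0, "hand": -1},
  {"x": 0, "y": 0, "z": -0.2, "wx": 0, "wy": 0, "wz": 0, "hand": -1},
  {"x": 0, "y": 0, "z": -0.2, "wx": 0, "wy": 0, "wz": 0, "hand": -1},
  {"x": 0, "y": 0, "z": -0.1, "wx": 0, "wy": 0, "wz": 0, "hand": -1},
  {"x": 0.03, "y": 0.12, "z": 0, "wx": 0, "wy": 0, "wz": 0, "hand": -1},
  {"x": 0.03, "y": 0.2, "z": 0, "wx": 0, "wy": 0, "wz": 0, "hand": -1},
  {"x": 0.03, "y": 0.2, "z": 0, "wx": 0, "wy": 0, "wz": 0, "hand": -1},
  {"x": 0.03, "y": 0.2, "z": 0, "wx": 0, "wy": 0, "wz": 0, "hand": -1},
  {"x": 0.03, "y": 0.2, "z": 0, "wx": 0, "wy": 0, "wz": 0, "hand": -1},
])

```text
time: 17.07
tool_pos: [0.6246, 0.1374, 0.2071]
tool_rot: [0.0, 1.0, -0.0, -0.0]
contact_force: [-0.1, -0.9, -0.6]
gripper_width: 0.545
grasp_force: 61.9
```

Call:
send_rows([
  {"x": 0.03, "y": 0.2, "z": 0, "wx": 0, "wy": 0, "wz": 0, "hand": -1},
  {"x": 0.03, "y": 0.2, "z": 0, "wx": 0, "wy": 0, "wz": 0, "hand": -1},
  {"x": 0.03, "y": 0.2, "z": 0, "wx": 0, "wy": 0, "wz": 0, "hand": -1},
  {"x": 0.03, "y": 0.2, "z": 0, "wx": 0, "wy": 0, "wz": 0, "hand": -1},
  {"x": 0.03, "y": 0.2, "z": 0, "wx": 0, "wy": 0, "wz": 0, "hand": -1},
  {"x": 0.03, "y": 0.2, "z": 0, "wx": 0, "wy": 0, "wz": 0, "hand": -1},
  {"x": 0.03, "y": 0.15, "z": 0, "wx": 0, "wy": 0, "wz": 0, "hand": -1},
  {"x": 0, "y": 0, "z": 0, "wx": 0, "wy": 0, "wz": 0, "hand": -1},
  {"x": 0, "y": 0, "z": 0, "wx": 0, "wy": 0, "wz": 0, "hand": -1},
  {"x": 0, "y": 0, "z": 0, "wx": 0, "wy": 0, "wz": 0, "hand": -1},
])

```text
time: 17.9
tool_pos: [0.6561, -0.0634, 0.2069]
tool_rot: [-0.0, 1.0, -0.0, -0.0]
contact_force: [-0.0, 1.1, -2.0]
gripper_width: 0.543
grasp_force: 62.0
```

```bash
python3 - <<'E'
from h import *
print(manip.state()["tool_pos"],manip.state()["gripper_width"]); c=calibration("wrist"); im=grab_frame("wrist")
p=proj("wrist",np.array([.661,-.071,.003]),c);print(p); cv2.circle(im,tuple(int(v) for v in p),2,(0,255,0),-1)
cv2.imwrite("pics/w6.png",im)
E
```

```text
[ 0.65606581 -0.06337848  0.20693   ] 0.5425130808784764
[285.76826318 173.001224  ]
```

View pics/w6.png

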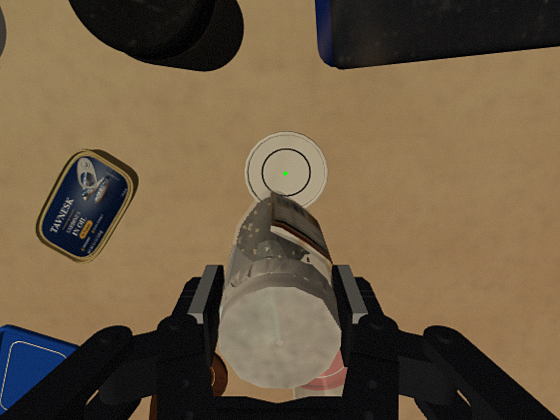

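The jar hangs straight, and the white tray at (286,172) matches the dot. Lowering.

Call:
send_rows([
  {"x": 0.033, "y": 0.05, "z": 0, "wx": 0, "wy": 0, "wz": 0, "hand": -1},
  {"x": 0, "y": 0, "z": 0.15, "wx": 0, "wy": 0, "wz": 0, "hand": -1},
  {"x": 0, "y": 0, "z": 0.2, "wx": 0, "wy": 0, "wz": 0, "hand": -1},
  {"x": 0, "y": 0, "z": 0.15, "wx": 0, "wy": 0, "wz": 0, "hand": -1},
  {"x": 0, "y": 0, "z": 0.1, "wx": 0, "wy": 0, "wz": 0, "hand": -1},
  {"x": 0, "y": 0, "z": 0.06, "wx": 0, "wy": 0, "wz": 0, "hand": -1},
  {"x": 0, "y": 0, "z": 0.03, "wx": 0, "wy": 0, "wz": 0, "hand": -1},
  {"x": 0, "y": 0, "z": 0, "wx": 0, "wy": 0, "wz": 0, "hand": -1},
  {"x": 0, "y": 0, "z": 0, "wx": 0, "wy": 0, "wz": 0, "hand": -1},
  {"x": 0, "y": 0, "z": 0, "wx": 0, "wy": 0, "wz": 0, "hand": -1},
])

```text
time: 18.78
tool_pos: [0.6626, -0.0716, 0.1058]
tool_rot: [0.0, 1.0, -0.0, 0.002]
contact_force: [0.3, 0.0, -0.6]
gripper_width: 0.544
grasp_force: 62.0
```

Call:
send_rows([
  {"x": 0, "y": 0, "z": 0.03, "wx": 0, "wy": 0, "wz": 0, "hand": -1},
  {"x": 0, "y": 0, "z": 0.02, "wx": 0, "wy": 0, "wz": 0, "hand": -1},
  {"x": 0, "y": 0, "z": 0.01, "wx": 0, "wy": 0, "wz": 0, "hand": -1},
  {"x": 0, "y": 0, "z": 0.01, "wx": 0, "wy": 0, "wz": 0, "hand": -1},
  {"x": 0, "y": 0, "z": 0.005, "wx": 0, "wy": 0, "wz": 0, "hand": -1},
  {"x": 0, "y": 0, "z": 0, "wx": 0, "wy": 0, "wz": 0, "hand": -1},
  {"x": 0, "y": 0, "z": 0, "wx": 0, "wy": 0, "wz": 0, "hand": -1},
  {"x": 0, "y": 0, "z": 0, "wx": 0, "wy": 0, "wz": 0, "hand": -1},
  {"x": 0, "y": 0, "z": 0, "wx": 0, "wy": 0, "wz": 0, "hand": -1},
  {"x": 0, "y": 0, "z": 0, "wx": 0, "wy": 0, "wz": 0, "hand": -1},
])

```text
time: 19.62
tool_pos: [0.6621, -0.0713, 0.0938]
tool_rot: [0.0, 1.0, -0.0, 0.001]
contact_force: [-1.1, 2.2, 6.2]
gripper_width: 0.542
grasp_force: 62.7
```

Call:
send_rows([
  {"x": 0, "y": 0, "z": 0, "wx": 0, "wy": 0, "wz": 0, "hand": 1},
  {"x": 0, "y": 0, "z": 0, "wx": 0, "wy": 0, "wz": 0, "hand": 1},
  {"x": 0, "y": 0, "z": 0, "wx": 0, "wy": 0, "wz": 0, "hand": 1},
  {"x": 0, "y": 0, "z": 0, "wx": 0, "wy": 0, "wz": 0, "hand": 1},
  {"x": 0, "y": 0, "z": 0, "wx": 0, "wy": 0, "wz": 0, "hand": 1},
  {"x": 0, "y": 0, "z": -0.1, "wx": 0, "wy": 0, "wz": 0, "hand": 1},
  {"x": 0, "y": 0, "z": -0.2, "wx": 0, "wy": 0, "wz": 0, "hand": 1},
  {"x": 0, "y": 0, "z": -0.2, "wx": 0, "wy": 0, "wz": 0, "hand": 1},
  {"x": 0, "y": 0, "z": -0.2, "wx": 0, "wy": 0, "wz": 0, "hand": 1},
  {"x": 0, "y": 0, "z": -0.2, "wx": 0, "wy": 0, "wz": 0, "hand": 1},
])

```text
time: 20.45
tool_pos: [0.6613, -0.0714, 0.2302]
tool_rot: [0.0, 1.0, -0.0, 0.0]
contact_force: [-0.6, -0.2, -0.2]
gripper_width: 1.0
grasp_force: 0.0
```

Call:
send_rows([
  {"x": -0.025, "y": -0.16, "z": 0, "wx": 0, "wy": 0, "wz": 0, "hand": 1},
  {"x": -0.03, "y": -0.21, "z": 0, "wx": 0, "wy": 0, "wz": 0, "hand": 1},
  {"x": -0.03, "y": -0.21, "z": 0, "wx": 0, "wy": 0, "wz": 0, "hand": 1},
  {"x": -0.03, "y": -0.21, "z": 0, "wx": 0, "wy": 0, "wz": 0, "hand": 1},
  {"x": -0.03, "y": -0.21, "z": 0, "wx": 0, "wy": 0, "wz": 0, "hand": 1},
  {"x": -0.03, "y": -0.21, "z": 0, "wx": 0, "wy": 0, "wz": 0, "hand": 1},
  {"x": 0, "y": 0, "z": 0, "wx": 0, "wy": 0, "wz": 0.15, "hand": 1},
  {"x": 0, "y": 0, "z": 0, "wx": 0, "wy": 0, "wz": 0.15, "hand": 1},
  {"x": 0, "y": 0, "z": 0, "wx": 0, "wy": 0, "wz": 0.15, "hand": 1},
  {"x": 0, "y": 0, "z": 0, "wx": 0, "wy": 0, "wz": 0.15, "hand": 1},
])

```text
time: 21.28
tool_pos: [0.6353, 0.1105, 0.2289]
tool_rot: [-0.0, 0.972, -0.236, 0.001]
contact_force: [1.9, 0.9, -0.0]
gripper_width: 0.998
grasp_force: 0.0
```

Call:
send_rows([
  {"x": 0, "y": 0, "z": 0, "wx": 0, "wy": 0, "wz": 0.15, "hand": 1},
  {"x": 0, "y": 0, "z": 0, "wx": 0, "wy": 0, "wz": 0.028, "hand": 1},
  {"x": 0, "y": 0, "z": 0, "wx": 0, "wy": 0, "wz": 0, "hand": 1},
  {"x": 0, "y": 0, "z": 0, "wx": 0, "wy": 0, "wz": 0, "hand": 1},
  {"x": 0, "y": 0, "z": 0, "wx": 0, "wy": 0, "wz": 0, "hand": 1},
  {"x": 0, "y": 0, "z": 0, "wx": 0, "wy": 0, "wz": 0, "hand": 1},
  {"x": 0, "y": 0, "z": 0, "wx": 0, "wy": 0, "wz": 0, "hand": 1},
  {"x": 0, "y": 0, "z": 0, "wx": 0, "wy": 0, "wz": 0, "hand": 1},
  {"x": 0, "y": 0, "z": 0, "wx": 0, "wy": 0, "wz": 0, "hand": 1},
  {"x": 0, "y": 0, "z": 0, "wx": 0, "wy": 0, "wz": 0, "hand": 1},
])

```text
time: 22.12
tool_pos: [0.6352, 0.1101, 0.2274]
tool_rot: [0.0, 0.954, -0.301, -0.0]
contact_force: [-0.7, -0.9, 0.4]
gripper_width: 1.001
grasp_force: 0.0
```

```bash
python3 - <<'E'
from h import *
from scipy.spatial.transform import Rotation as Ro
s=manip.state();q=s["tool_rot"];T=Ro.from_quat([*q[1:],q[0]]).as_matrix()
print(s["tool_pos"],"yaw",np.degrees(np.arctan2(T[1,0],T[0,0])),s["joint_pos"][5]); c=calibration("wrist"); im=grab_frame("wrist")
H,S,V=cv2.split(cv2.cvtColor(im,cv2.COLOR_BGR2HSV)); k=(((V<100)|((H>85)&(H<135)&(S>60)))*255).astype(np.uint8); k[260:]=0
k=cv2.morphologyEx(k,cv2.MORPH_CLOSE,np.ones((9,9)))
for a in cv2.findContours(k,0,1)[0]:
    if cv2.contourArea(a)>1500:
        W=np.array([ray("wrist",*b[0],.024,c)[:2] for b in cv2.convexHull(a)],np.float32);r=cv2.minAreaRect(W)
        d=np.array(r[0])-s["tool_pos"][:2]; print(cv2.boundingRect(a),np.round(r[0],4),np.round(r[1],4),r[2],"tool dx,dy",(T[:2,:2].T@d).round(4))
cv2.imwrite("pics/w7.png",im)
E
```

```text
[0.63521139 0.11008467 0.2274475 ] yaw -35.0343403721665 2.2385253913885594
(45, 190, 98, 70) [0.6924 0.2802] [0.0511 0.0946] 0.07935326546430588 tool dx,dy [-0.0509 -0.1721]
(247, 121, 64, 110) [0.6351 0.1097] [0.0575 0.103 ] 55.65682601928711 tool dx,dy [0.0001 0.0004]
(0, 33, 166, 120) [0.7863 0.2086] [0.1398 0.0991] 42.255245208740234 tool dx,dy [ 0.0672 -0.1674]
(406, 0, 98, 62) [ 0.6526 -0.0786] [0.0813 0.0449] 54.92693328857422 tool dx,dy [0.1226 0.1445]
```

View pics/w7.png

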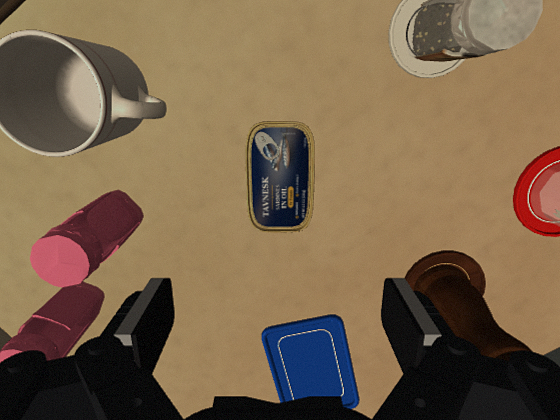

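The tin at (280,176) is aligned with the gripper and centred within 1 mm, and the spice jar looks upright in the white tray. Descending.

Call:
send_rows([
  {"x": 0, "y": 0, "z": 0.2, "wx": 0, "wy": 0, "wz": 0, "hand": 1},
  {"x": 0, "y": 0, "z": 0.2, "wx": 0, "wy": 0, "wz": 0, "hand": 1},
  {"x": 0, "y": 0, "z": 0.2, "wx": 0, "wy": 0, "wz": 0, "hand": 1},
  {"x": 0, "y": 0, "z": 0.2, "wx": 0, "wy": 0, "wz": 0, "hand": 1},
  {"x": 0, "y": 0, "z": 0.2, "wx": 0, "wy": 0, "wz": 0, "hand": 1},
  {"x": 0, "y": 0, "z": 0.15, "wx": 0, "wy": 0, "wz": 0, "hand": 1},
  {"x": 0, "y": 0, "z": 0.1, "wx": 0, "wy": 0, "wz": 0, "hand": 1},
  {"x": 0, "y": 0, "z": 0.05, "wx": 0, "wy": 0, "wz": 0, "hand": 1},
  {"x": 0, "y": 0, "z": 0, "wx": 0, "wy": 0, "wz": 0, "hand": 1},
  {"x": 0, "y": 0, "z": 0, "wx": 0, "wy": 0, "wz": 0, "hand": 1},
])

```text
time: 23.0
tool_pos: [0.636, 0.1102, 0.0335]
tool_rot: [-0.0, 0.954, -0.301, 0.001]
contact_force: [0.1, 0.3, -0.4]
gripper_width: 0.997
grasp_force: 0.0
```

Call:
send_rows([
  {"x": 0, "y": 0, "z": 0.03, "wx": 0, "wy": 0, "wz": 0, "hand": 1},
  {"x": 0, "y": 0, "z": 0.013, "wx": 0, "wy": 0, "wz": 0, "hand": 1},
  {"x": 0, "y": 0, "z": 0, "wx": 0, "wy": 0, "wz": 0, "hand": 1},
  {"x": 0, "y": 0, "z": 0, "wx": 0, "wy": 0, "wz": 0, "hand": -1},
  {"x": 0, "y": 0, "z": 0, "wx": 0, "wy": 0, "wz": 0, "hand": -1},
  {"x": 0, "y": 0, "z": 0, "wx": 0, "wy": 0, "wz": 0, "hand": -1},
  {"x": 0, "y": 0, "z": 0, "wx": 0, "wy": 0, "wz": 0, "hand": -1},
  {"x": 0, "y": 0, "z": 0, "wx": 0, "wy": 0, "wz": 0, "hand": -1},
  {"x": 0, "y": 0, "z": 0, "wx": 0, "wy": 0, "wz": 0, "hand": -1},
  {"x": 0, "y": 0, "z": 0, "wx": 0, "wy": 0, "wz": 0, "hand": -1},
])

```text
time: 23.83
tool_pos: [0.6361, 0.1102, 0.0272]
tool_rot: [-0.0, 0.954, -0.301, 0.001]
contact_force: [-1.4, -0.5, 4.8]
gripper_width: 0.676
grasp_force: 64.7
```

Call:
send_rows([
  {"x": 0, "y": 0, "z": -0.1, "wx": 0, "wy": 0, "wz": 0, "hand": -1},
  {"x": 0, "y": 0, "z": -0.2, "wx": 0, "wy": 0, "wz": 0, "hand": -1},
  {"x": 0, "y": 0, "z": -0.2, "wx": 0, "wy": 0, "wz": 0, "hand": -1},
  {"x": 0, "y": 0, "z": -0.2, "wx": 0, "wy": 0, "wz": 0, "hand": -1},
  {"x": 0, "y": 0, "z": -0.2, "wx": 0, "wy": 0, "wz": 0, "hand": -1},
  {"x": 0, "y": 0, "z": -0.1, "wx": 0, "wy": 0, "wz": 0, "hand": -1},
  {"x": 0, "y": 0, "z": 0, "wx": 0, "wy": 0, "wz": -0.1, "hand": -1},
  {"x": 0, "y": 0, "z": 0, "wx": 0, "wy": 0, "wz": -0.1, "hand": -1},
  {"x": 0, "y": 0, "z": 0, "wx": 0, "wy": 0, "wz": -0.093, "hand": -1},
  {"x": 0, "y": 0, "z": 0, "wx": 0, "wy": 0, "wz": 0, "hand": -1},
])

```text
time: 24.67
tool_pos: [0.6345, 0.1101, 0.1751]
tool_rot: [0.0, 0.982, -0.189, -0.001]
contact_force: [0.9, -0.5, -1.5]
gripper_width: 0.679
grasp_force: 64.7
```

Call:
send_rows([
  {"x": -0.1, "y": -0.012, "z": 0, "wx": 0, "wy": 0, "wz": 0, "hand": -1},
  {"x": -0.2, "y": -0.012, "z": 0, "wx": 0, "wy": 0, "wz": 0, "hand": -1},
  {"x": -0.2, "y": -0.012, "z": 0, "wx": 0, "wy": 0, "wz": 0, "hand": -1},
  {"x": -0.2, "y": -0.012, "z": 0, "wx": 0, "wy": 0, "wz": 0, "hand": -1},
  {"x": -0.2, "y": -0.012, "z": 0, "wx": 0, "wy": 0, "wz": 0, "hand": -1},
  {"x": -0.2, "y": -0.012, "z": 0, "wx": 0, "wy": 0, "wz": 0, "hand": -1},
  {"x": -0.2, "y": -0.012, "z": 0, "wx": 0, "wy": 0, "wz": 0, "hand": -1},
  {"x": -0.2, "y": -0.012, "z": 0, "wx": 0, "wy": 0, "wz": 0, "hand": -1},
  {"x": -0.1, "y": 0, "z": 0, "wx": 0, "wy": 0, "wz": 0, "hand": -1},
  {"x": 0, "y": 0, "z": 0, "wx": 0, "wy": 0, "wz": 0, "hand": -1},
])

```text
time: 25.5
tool_pos: [0.4148, 0.2137, 0.175]
tool_rot: [0.0, 0.982, -0.189, -0.001]
contact_force: [0.2, -0.7, -2.5]
gripper_width: 0.681
grasp_force: 64.7
```

```bash
python3 - <<'E'
from h import *
from scipy.spatial.transform import Rotation as Ro
s=manip.state();q=s["tool_rot"];T=Ro.from_quat([*q[1:],q[0]]).as_matrix()
print(s["tool_pos"],"yaw",np.degrees(np.arctan2(T[1,0],T[0,0]))); c=calibration("wrist"); im=grab_frame("wrist")
w=np.array([.4185,.213,.008]);print("tool dx dy",(T[:2,:2].T@(w[:2]-s["tool_pos"][:2])).round(4))
ex=np.array([np.cos(np.radians(-21.8)),np.sin(np.radians(-21.8)),0]);ey=np.array([-ex[1],ex[0],0])
P=np.array([proj("wrist",w+a*ex*.0685+b*ey*.0475,c) for a,b in((1,1),(1,-1),(-1,-1),(-1,1))]).astype(int)
cv2.polylines(im,[P],True,(0,255,0),1); cv2.imwrite("pics/w8.png",im)
E
```

```text
[0.41483975 0.2136799  0.17496011] yaw -21.810092753897017
tool dx dy [ 0.0037 -0.0007]
```

View pics/w8.png

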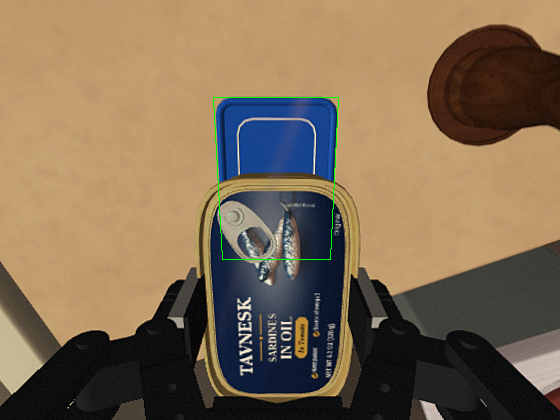

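The tin is held level and the outlined tray model matches the blue tray (top edge row 98, columns 215–338). It needs 4 mm along tool x, then lowering.

Call:
send_rows([
  {"x": 0.02, "y": -0.003, "z": 0, "wx": 0, "wy": 0, "wz": 0, "hand": -1},
  {"x": 0, "y": 0, "z": 0.15, "wx": 0, "wy": 0, "wz": 0, "hand": -1},
  {"x": 0, "y": 0, "z": 0.2, "wx": 0, "wy": 0, "wz": 0, "hand": -1},
  {"x": 0, "y": 0, "z": 0.2, "wx": 0, "wy": 0, "wz": 0, "hand": -1},
  {"x": 0, "y": 0, "z": 0.15, "wx": 0, "wy": 0, "wz": 0, "hand": -1},
  {"x": 0, "y": 0, "z": 0.1, "wx": 0, "wy": 0, "wz": 0, "hand": -1},
  {"x": 0, "y": 0, "z": 0.05, "wx": 0, "wy": 0, "wz": 0, "hand": -1},
  {"x": 0, "y": 0, "z": 0.03, "wx": 0, "wy": 0, "wz": 0, "hand": -1},
  {"x": 0, "y": 0, "z": 0, "wx": 0, "wy": 0, "wz": 0, "hand": -1},
  {"x": 0, "y": 0, "z": 0, "wx": 0, "wy": 0, "wz": 0, "hand": -1},
])

```text
time: 26.38
tool_pos: [0.422, 0.2122, 0.045]
tool_rot: [-0.0, 0.982, -0.19, 0.001]
contact_force: [0.1, 0.1, -1.0]
gripper_width: 0.683
grasp_force: 64.7
```

Call:
send_rows([
  {"x": -0.022, "y": 0, "z": 0, "wx": 0, "wy": 0, "wz": 0, "hand": -1},
  {"x": 0, "y": 0, "z": 0.04, "wx": 0, "wy": 0, "wz": 0, "hand": -1},
  {"x": 0, "y": 0, "z": 0.03, "wx": 0, "wy": 0, "wz": 0, "hand": -1},
  {"x": 0, "y": 0, "z": 0.015, "wx": 0, "wy": 0, "wz": 0, "hand": -1},
  {"x": 0, "y": 0, "z": 0.01, "wx": 0, "wy": 0, "wz": 0, "hand": -1},
  {"x": 0, "y": 0, "z": 0, "wx": 0, "wy": 0, "wz": 0, "hand": -1},
  {"x": 0, "y": 0, "z": 0, "wx": 0, "wy": 0, "wz": 0, "hand": -1},
  {"x": 0, "y": 0, "z": 0, "wx": 0, "wy": 0, "wz": 0, "hand": -1},
  {"x": 0, "y": 0, "z": 0, "wx": 0, "wy": 0, "wz": 0, "hand": -1},
  {"x": 0, "y": 0, "z": 0, "wx": 0, "wy": 0, "wz": 0, "hand": -1},
])

```text
time: 27.22
tool_pos: [0.4178, 0.2135, 0.0302]
tool_rot: [0.0, 0.982, -0.19, -0.0]
contact_force: [-3.0, -0.7, 5.2]
gripper_width: 0.675
grasp_force: 65.3
```

Touching down. Release and lift, then move back and to the side to clear the view.

Call:
send_rows([
  {"x": 0, "y": 0, "z": 0, "wx": 0, "wy": 0, "wz": 0, "hand": 1},
  {"x": 0, "y": 0, "z": 0, "wx": 0, "wy": 0, "wz": 0, "hand": 1},
  {"x": 0, "y": 0, "z": 0, "wx": 0, "wy": 0, "wz": 0, "hand": 1},
  {"x": 0, "y": 0, "z": 0, "wx": 0, "wy": 0, "wz": 0, "hand": 1},
  {"x": 0, "y": 0, "z": -0.05, "wx": 0, "wy": 0, "wz": 0, "hand": 1},
  {"x": 0, "y": 0, "z": -0.2, "wx": 0, "wy": 0, "wz": 0, "hand": 1},
  {"x": 0, "y": 0, "z": -0.2, "wx": 0, "wy": 0, "wz": 0, "hand": 1},
  {"x": 0, "y": 0, "z": -0.2, "wx": 0, "wy": 0, "wz": 0, "hand": 1},
  {"x": 0, "y": 0, "z": -0.2, "wx": 0, "wy": 0, "wz": 0, "hand": 1},
  {"x": 0, "y": 0, "z": -0.2, "wx": 0, "wy": 0, "wz": 0, "hand": 1},
])

```text
time: 28.05
tool_pos: [0.4175, 0.2133, 0.1893]
tool_rot: [-0.0, 0.982, -0.19, 0.0]
contact_force: [1.3, 0.5, 0.5]
gripper_width: 0.998
grasp_force: 0.0
```

Call:
send_rows([
  {"x": 0, "y": 0, "z": -0.2, "wx": 0, "wy": 0, "wz": 0, "hand": 1},
  {"x": 0, "y": 0, "z": -0.2, "wx": 0, "wy": 0, "wz": 0, "hand": 1},
  {"x": 0, "y": 0, "z": -0.2, "wx": 0, "wy": 0, "wz": 0, "hand": 1},
  {"x": 0, "y": 0, "z": -0.1, "wx": 0, "wy": 0, "wz": 0, "hand": 1},
  {"x": 0, "y": 0, "z": 0, "wx": 0, "wy": 0, "wz": 0, "hand": 1},
  {"x": 0, "y": 0, "z": 0, "wx": 0, "wy": 0, "wz": 0, "hand": 1},
  {"x": 0, "y": 0, "z": 0, "wx": 0, "wy": 0, "wz": 0, "hand": 1},
  {"x": 0, "y": 0, "z": 0, "wx": 0, "wy": 0, "wz": 0, "hand": 1},
  {"x": 0, "y": 0, "z": 0, "wx": 0, "wy": 0, "wz": 0, "hand": 1},
  {"x": 0, "y": 0, "z": 0, "wx": 0, "wy": 0, "wz": 0, "hand": 1},
])

```text
time: 28.88
tool_pos: [0.4172, 0.2132, 0.2908]
tool_rot: [0.001, 0.982, -0.19, -0.001]
contact_force: [-0.0, -0.3, -0.7]
gripper_width: 0.999
grasp_force: 0.0
```

```bash
python3 - <<'E'
from h import *
print(manip.state()["tool_pos"])
w=grab_frame("wrist")[:290];t=grab_frame("top")[90:330,100:440];s=grab_frame("scene")[100:320,150:450]
a=cv2.resize(t,(425,300));b=cv2.resize(s,(375,300))
out=np.vstack([np.hstack([a,b]),cv2.copyMakeBorder(w,0,0,0,240,0)]); cv2.imwrite("pics/f.png",out)
E
```

```text
[0.4172251  0.21320459 0.2908227 ]
```

View pics/f.png

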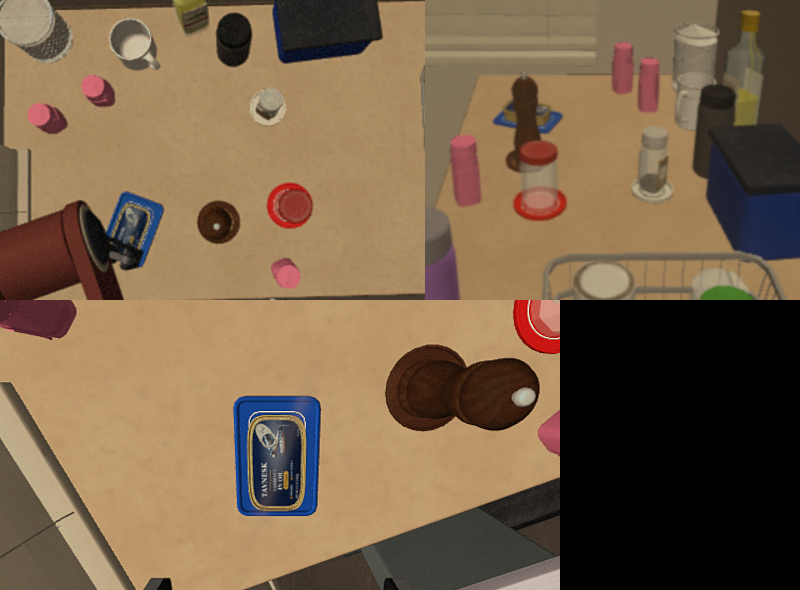

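All four are seated: jar, mill and spice jar upright within their trays, the tin in the blue tray, bystanders and pink look-alikes unmoved. I'll check numerically that the tin's small offset in the wrist view (centre row 463 against the tray's 456) is only parallax.

```bash
python3 - <<'E'
from h import *
from scipy.spatial.transform import Rotation as Ro
s=manip.state();q=s["tool_rot"];T=Ro.from_quat([*q[1:],q[0]]).as_matrix()[:2,:2]
a=ray("wrist",277,156,.008)[:2];b=ray("wrist",277.5,163,.029)[:2];print(a,b,"tin-tray tool",T.T@(b-a))
E
```

```text
[0.42260595 0.21172329] [0.41913384 0.21252751] tin-tray tool [-0.00352189  0.00054643]
```

```bash
python3 -c "
from plant import job_done
print(job_done())"
```

```text
the job is handed in; nothing more can be done
None
```

All four condiments are in their matching trays, upright and released; the flask, mug and pink look-alikes were left alone, and the job was handed in at about 29 s of robot time.

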